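# Zero the double dial of a bench fence

## Task

Zero the fence on the woodworker's bench using its double dial (a wide black ring with a small metal knob standing on it): first turn the wide outer ring until its pointed nose points at the index groove on the round dial plate, then turn the small inner knob until its nose points at the same groove. Both must be left pointing at the groove; do not turn the single-knob clamp beside it, and let go of everything at the end.

Things in the scene. Friction and masses are not known exactly. Their poses are not given: they have to be found in the camera images.
- adjuster: Fence adjuster, fixed: grey housing 144 x 144 mm, top 42 mm up, with a double dial on an upright axis; beyond it a split fence (46 mm high at most) that the dials drive, and a board. Origin: on the dial axis at bench height; x points from the dial to the fence, z up. Its aluminium dial plate, 142 mm across, 43 mm up, has one black index groove, radial, 53 to 70 mm from the axis on the +x side.
- outer_ring (a joint): Coarse black ring, rad; 0: its nose points at the groove, positive counterclockwise from above, +-1.7. Starts 0.6 to 1.25 clockwise (negative). Stays where left; friction 0.1 N m. Grip: round, fluted, diameter 62 mm, 48 to 74 mm above the bench, any yaw. Below it a flange, diameter 80 mm, 43 to 48 mm up, its pointed nose reaching 51 mm from the axis.
- inner_knob (a joint): Fine aluminium knob above the ring, same axis, turns independently, rad; 0: its nose points at the groove, positive counterclockwise from above, +-1.7. Starts 0.6 to 1.25 counterclockwise. Stays where left; friction 0.05 N m. A bar 75 to 101 mm above the bench: flats 16 mm apart, parallel to its pointing direction, to grip at the axis; tail 12 mm behind, nose 24 mm ahead of the axis.
- clamp_nose (a point): Bystander, not to be turned: tip of the pointed nose of a single black knob, the size of the outer ring but with no knob on top, on a separate grey clamp block 90 x 90 mm, 42 mm high. The point lies 48 mm from that knob's upright axis, 48 mm above the bench.

How it is judged:
On the way, in this order (a step that is already met when the one before it is completed fails the run):
1. the outer ring's nose points at the groove (value of joint outer_ring between -0.21 and 0.21 rad), for 0.2 s.
2. then the inner knob's nose points at the groove (value of joint inner_knob between -0.21 and 0.21 rad), for 0.2 s.
At the end, for the whole second after the job is handed in: The noses of both the outer ring and the inner knob point at the index groove, each within 12 degrees (0.21 rad) (all of step 1 and all of step 2); the robot touches nothing.
It fails at once if the single knob of the clamp is turned (its nose moves more than 15 mm) (distance of clamp_nose from where it was at the start of the episode above 0.015 m).
It also fails if it takes over 43 s, if anything falls off the work surface, if the arm or the gripper's body presses on something with over 40 N, if the wrist force passes 120 N, or if a joint passes its speed limit or range.

## Robot

A 7-joint arm with a two-finger parallel gripper is mounted at the origin on the work surface. World frame = base frame: x ahead of the robot, y to its left, z up, the work surface at z = 0. Lengths are in m, angles in rad, forces in N, time in s.
With the tool pointing down it reaches from about 0.4 to 0.875 m from the base axis. Payload 4.4 kg.
Tool frame: the origin (TCP) lies on the centre line of the jaws, within the pads' length; the fingertips stand 11 mm ahead of it and the grasp point (between the pads) lies 8 mm behind it; z points along the fingers, y is the direction in which the jaws open and shut (so a half turn about z gives the same grasp; the last joint's range is limited). The gripper opens to 85 mm and grips with 20 to 120 N. Pads are 22 mm wide; open, the fingers measure 114 mm over their backs; the gripper's body (76 mm by 85 mm) begins 54 mm behind the grasp point. The pads swing forward as they close: fully open they stand 13 mm farther back than shut.
Start: joints at [1.186, 0.628, 0.038, 1.517, -0.027, 0.996, -0.02], TCP at [0.204, -0.617, 0.242] pointing down, gripper open.
Joint ranges: [-3.06, 3.06], [-0.37, 2.12], [-1.25, 1.32], [0.18, 2.47], [-1.1, 4.24], [0.23, 1.98], [-2.94, 2.94]. Speed limits (rad/s): [2.57, 2.57, 3.14, 3.14, 3.14, 3.14, 3.14].

## Interface

Orientations are given as a 3x3 rotation matrix whose columns are the frame's x, y, z axes.
In Python, from workcell import manip gives the robot as it stands.
- The arm moves only by the tool drive_tool, never from a script. Its argument "commands" is a list of rows, each an object of numbers: "hand": the opening, from 0 (shut) to 1 (fully open); "dx", "dy", "dz": the shift along the tool's x, y, z in mm; "yaw": the turn about the tool's z in rad. In form: [{"hand": .., "dx": .., "dy": .., "dz": .., "yaw": ..}, ...]. A call has 1 to 5 rows; each row shifts and turns the pose as measured when the row begins, along the tool's axes as they then stand; what a row does not reach is not made up. A row lasts 1/8 s, in which the tool goes at most 62.5 mm and 10.7 degrees, less where a joint would pass 70% of its speed; a pose out of reach is approached as far as the arm can. A call is refused whole if a number of a shift passes 62.5 or a number of a turn 0.188, either way. A call with a gripper value outside its range is refused whole. The fingers move at their own pace and stop on an object; "force" is the grip in N (left out, the last holds). Time passes only in rows, so rows that do not move let the fingers close. It gives the time, the measured TCP pose, the force and the opening at its end, in the units of the state.
- manip.read_state(): the state, without advancing time (a new reading comes with each control period).
- manip.read_camera(name): name is "scene" or "top" or "wrist"; returns a dict with "pixels" (400x640x3 uint8, red, green, blue), "z_map" (400x640 float32, m along the optical axis (not along the pixel's ray), 0 where there is no reading), "fx", "fy", "cx", "cy" (pixels), "rvec" (rotation vector, rad) and "tvec" (3), from world to camera coordinates, as OpenCV has them; the wrist camera has in their place "tool_from_camera" (4x4, takes a point from camera to tool coordinates, whose origin is the TCP and whose axes are the flange's). Camera axes: x right, y down, z forward; pixel columns grow to the right and rows downward; lengths in m; the calibration is good to about 2 mm. A picture is of the moment at which its call begins: read the wrist's pose just before it.
- manip.job_done(): hands the job in, once; it reports no verdict.
Trained networks look in a picture, given as the dict that the camera call returned (one of the last four; its "shot" number tells which), for a name from the list of things; names that differ only in an ending like _2 or _b are one class to them, and where a whole thing is asked for, a point or a joint stands for the part that bears it (a point fixed in the world has none). Each returns a list of dicts, best first, with "conf" (0 to 1); they miss things now and then, are a little off and sometimes report something else, mostly with a low value. They report only what shows in the picture. A call takes as long as a camera call.
- manip.spot_in(picture, query): "extent" ([centre column, centre row, width, height] in pixels, round what is visible of it).
The state is a dict: "t": time; "joint_positions": joint angles; "qd": joint speeds; "effort": joint torques, N m; "tcp_pos": TCP position; "tool_rot": TCP orientation; "contact_force": force on the tool from outside, world axes, zero at the start; "moment": the same for the moment, N m; "finger_gap": finger opening in m.
Only numpy, scipy, OpenCV 4.12 (cv2) and the standard library are available. Lean on these libraries where they do the work, as an engineer would, in place of code of your own. Each camera call takes 0.05 s, during which the arm holds its last target. There are 200 camera calls.

## Working session

There is one attempt and no reset: what is moved stays moved. The work goes in short steps, Python scripts to look and compute and a tool call to move; the robot and the scene stay as the last step left them, time stands still between calls to the robot, and variables do not carry over. Pictures are saved under pics/ and viewed, about 8 in all and at most 12, crops included, and the job is handed in when it is done.

Besides the shell and the picture viewer there is one more tool, called after "Request:" by a JSON object that holds its "op" and its "data", one argument or row to a line. drive_tool: Moves the arm, as the interface text tells. Its arguments: {"type":"object","properties":{"commands":{"type":"array","items":{"type":"object","properties":{"hand":{"type":"number"},"dx":{"type":"number"},"dy":{"type":"number"},"dz":{"type":"number"},"yaw":{"type":"number"}}}},"force":{"type":"number"}},"required":["commands"]}

```bash
mkdir -p pics; cat > h.py <<'E'
import numpy as np, cv2
from workcell import manip
def shot(n):
    s=manip.read_state(); p=manip.read_camera(n)
    if n=='wrist':
        T=np.eye(4);T[:3,:3]=s['tool_rot'];T[:3,3]=s['tcp_pos'];M=T@np.array(p['tool_from_camera'])
    else:
        R,_=cv2.Rodrigues(np.array(p['rvec'],float));M=np.eye(4);M[:3,:3]=R.T;M[:3,3]=-R.T@np.array(p['tvec'])
    return p,M
def cloud(p,M):
    v,u=np.mgrid[0:400,0:640];z=p['z_map']
    c=np.stack([(u-p['cx'])/p['fx']*z,(v-p['cy'])/p['fy']*z,z],-1)
    w=c@M[:3,:3].T+M[:3,3]; w[z==0]=np.nan
    return w
def pix_at(p,M,u,v,h):
    d=M[:3,:3]@np.array([(u-p['cx'])/p['fx'],(v-p['cy'])/p['fy'],1]);return M[:3,3]+d*(h-M[2,3])/d[2]
def save(p,f,box=None,k=1):
    im=p['pixels'][:,:,::-1]
    if box: a,b,c,d=box;im=im[b:d,a:c]
    cv2.imwrite('pics/'+f,cv2.resize(im,None,fx=k,fy=k,interpolation=cv2.INTER_CUBIC))
E
python3 - <<'E'
from h import *
s=manip.read_state();print(s['t'],s['tcp_pos'],np.round(s['tool_rot'],3).tolist(),s['finger_gap'])
for n in ['top','scene']:
    p,M=shot(n);save(p,n+'.png');W=cloud(p,M)
    for q in ['adjuster','outer_ring','inner_knob','clamp_nose']:
        for r in manip.spot_in(p,q)[:2]:
            u,v,w,h=r['extent'];print(n,q,round(r['conf'],2),np.round([u,v,w,h]),np.round(W[int(v),int(u)],3))
E
```

```text
0.0 [ 0.20355485 -0.61664095  0.24136942] [[0.95, 0.313, -0.001], [0.313, -0.95, 0.002], [-0.0, -0.002, -1.0]] 0.08565200583781367
top adjuster 0.78 [441. 208. 162. 201.] [ 0.554 -0.214  0.009]
top outer_ring 0.61 [442. 259.  44.  46.] [ 0.455 -0.185  0.094]
top inner_knob 0.7 [447. 260.  21.  19.] [ 0.453 -0.192  0.1  ]
top clamp_nose 0.64 [238. 243.  43.  46.] [0.485 0.164 0.079]
scene adjuster 0.77 [140. 255. 253. 206.] [ 0.604 -0.262  0.01 ]
scene outer_ring 0.89 [198. 177.  52.  40.] [ 0.482 -0.191  0.075]
scene inner_knob 0.59 [195. 161.  19.  21.] [ 0.47  -0.195  0.098]
scene clamp_nose 0.95 [409. 194.  48.  40.] [0.515 0.161 0.073]
```

View pics/top.png

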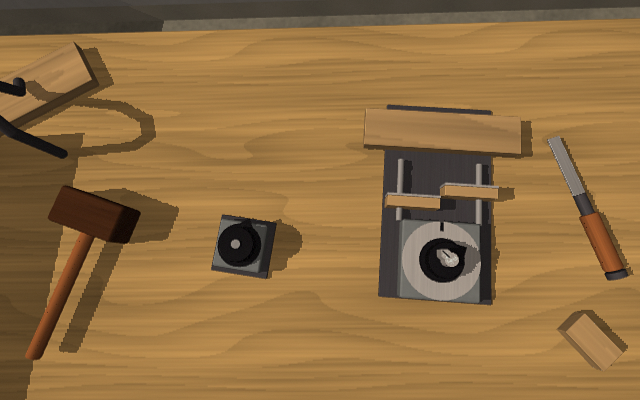

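The top view shows the double dial at about (442,259), with the groove above it at (441,226), so the fence lies towards world +x. The clamp is at (238,243). I'll move over the dial for a closer look.

Request:
{"op": "drive_tool", "data": {
  "commands": [
    {"hand": 1, "dx": 42, "dy": -38, "dz": 0, "yaw": 0},
    {"hand": 1, "dx": 42, "dy": -38, "dz": 0, "yaw": 0},
    {"hand": 1, "dx": 42, "dy": -38, "dz": 0, "yaw": 0},
    {"hand": 1, "dx": 42, "dy": -38, "dz": 0, "yaw": 0},
    {"hand": 1, "dx": 42, "dy": -38, "dz": 0, "yaw": 0}
  ]
}}

```text
t: 1.12
tcp_pos: [0.3451, -0.3698, 0.2416]
tool_rot: [[0.953, 0.304, 0.001], [0.304, -0.953, -0.005], [-0.001, 0.005, -1.0]]
contact_force: [0.4, 0.2, -0.7]
finger_gap: 0.0855
```

Request:
{"op": "drive_tool", "data": {
  "commands": [
    {"hand": 1, "dx": 42, "dy": -38, "dz": 0, "yaw": 0},
    {"hand": 1, "dx": 42, "dy": -38, "dz": 0, "yaw": 0},
    {"hand": 1, "dx": 20, "dy": -30, "dz": 0, "yaw": 0}
  ]
}}

```text
t: 1.5
tcp_pos: [0.4159, -0.2313, 0.242]
tool_rot: [[0.952, 0.307, 0.005], [0.307, -0.952, -0.006], [0.003, 0.007, -1.0]]
contact_force: [0.1, 0.8, -0.0]
finger_gap: 0.0853
```

```bash
python3 - <<'E'
from h import *
s=manip.read_state();print(s['t'],s['tcp_pos'],np.round(s['tool_rot'],3).tolist())
p,M=shot('wrist');print(np.round(p['tool_from_camera'],3).tolist());W=cloud(p,M);save(p,'w1.png')
for q in ['outer_ring','inner_knob']:
    for r in manip.spot_in(p,q)[:2]:
        u,v,w,h=r['extent'];print(q,round(r['conf'],2),np.round([u,v,w,h]),np.round(W[int(v),int(u)],3))
for a,b in [(.0415,.0455),(.071,.077),(.097,.104)]:
    m=(W[...,2]>a)&(W[...,2]<b);q=W[m];
    if len(q): 
        print(a,len(q),q.min(0).round(3),q.max(0).round(3),np.round(cv2.minEnclosingCircle(q[:,:2].astype(np.float32)*1000)[0],1),cv2.minAreaRect(q[:,:2].astype(np.float32)*1000))
E
```

```text
1.5 [ 0.41588797 -0.23134347  0.24195793] [[0.952, 0.307, 0.005], [0.307, -0.952, -0.006], [0.003, 0.007, -1.0]]
[[-0.001, -0.959, -0.282, 0.072], [1.0, -0.001, 0.0, -0.001], [-0.0, -0.282, 0.959, -0.132], [0.0, 0.0, 0.0, 1.0]]
outer_ring 0.79 [303. 128.  93.  83.] [ 0.46  -0.202  0.101]
inner_knob 0.6 [293. 127.  34.  40.] [ 0.457 -0.195  0.101]
0.0415 14847 [ 0.378 -0.312  0.042] [ 0.59  -0.123  0.045] [ 487.5 -218.8] ((487.73046875, -216.2514190673828), (170.73471069335938, 217.0699005126953), 84.16725158691406)
0.071 2919 [ 0.42  -0.23   0.071] [ 0.484 -0.166  0.077] [ 452. -198.] ((452.3476257324219, -198.13754272460938), (62.83688735961914, 63.57407760620117), 65.95755004882812)
0.097 924 [ 0.441 -0.21   0.097] [ 0.469 -0.181  0.103] [ 456.1 -194.3] ((456.8348388671875, -195.56591796875), (33.87952423095703, 23.05253791809082), 28.472755432128906)
```

View pics/w1.png

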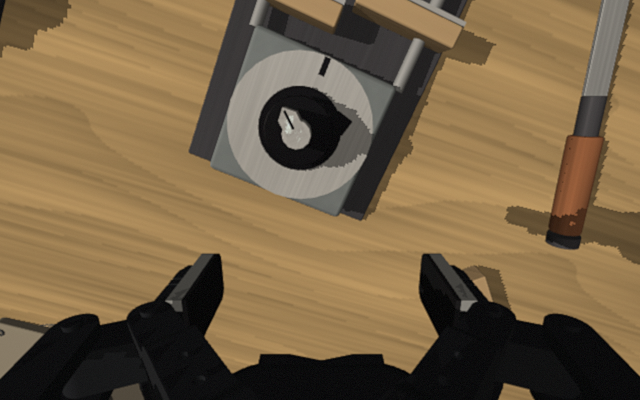

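Wrist view: the groove is at (325,66), the ring nose at about (351,121), and the knob nose at about (283,108). The ring-top circle puts the axis at (0.452, -0.198), with a diameter of 63 mm against the given 62.

```bash
python3 - <<'E'
from h import *
p,M=shot('wrist');W=cloud(p,M);c=np.array([.452,-.198])
f=lambda u,v,h:(lambda d:(round(float(np.arctan2(d[1],d[0])),3),round(float(np.hypot(*d)),4)))(pix_at(p,M,u,v,h)[:2]-c)
print('groove',f(325,66,.043),f(328,59,.043),f(321,75,.043));print('ringnose',f(351,121,.048),'knob',f(282,107,.101))
# by depth
r=np.hypot(W[...,0]-c[0],W[...,1]-c[1]);a=np.arctan2(W[...,1]-c[1],W[...,0]-c[0]);z=W[...,2]
for n,m in [('knob',(z>.085)&(z<.104)&(r>.017)&(r<.027)),('flange',(p['pixels'].max(-1)<60)&(r>.043)&(r<.053)&(z>.045)&(z<.05))]:
    print(n,m.sum(),a[m].mean(),a[m].std(),r[m].max() if m.any() else '')
save(p,'w1c.png',(220,40,420,220),4)
E
```

```text
groove (-0.114, 0.061) (-0.114, 0.0676) (-0.111, 0.0524)
ringnose (-1.136, 0.0504) knob (0.758, 0.0224)
knob 111 0.7191356818541043 0.21231542725803676 0.02379188819597874
flange 72 -1.113751439344732 0.07867499875257822 0.04970535864136638
```

View pics/w1c.png

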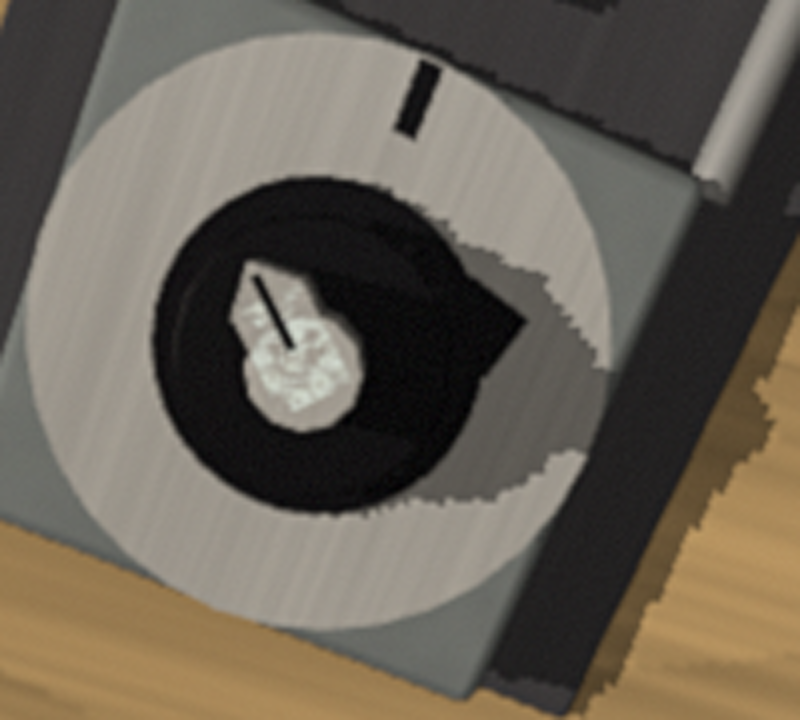

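Groove is at -0.113 rad in the world frame, the ring nose at about -1.13 (so +1.02 needed) and the knob at about 0.75 (so -0.86 needed). I'll centre on the axis first, then descend.

Request:
{"op": "drive_tool", "data": {
  "commands": [
    {"hand": 1, "dx": 45, "dy": -21, "dz": 0, "yaw": 0},
    {"hand": 1, "dx": 0, "dy": 0, "dz": 50, "yaw": 0},
    {"hand": 1, "dx": 0, "dy": 0, "dz": 30, "yaw": 0},
    {"hand": 1, "dx": 0, "dy": 0, "dz": 0, "yaw": 0}
  ],
  "force": 50
}}

```text
t: 2.2
tcp_pos: [0.4519, -0.2086, 0.1612]
tool_rot: [[0.956, 0.294, 0.007], [0.294, -0.956, -0.013], [0.003, 0.015, -1.0]]
contact_force: [-0.5, -1.1, -0.2]
finger_gap: 0.0852
```

Request:
{"op": "drive_tool", "data": {
  "commands": [
    {"hand": 1, "dx": 3, "dy": -10.5, "dz": 0, "yaw": 0},
    {"hand": 1, "dx": 0, "dy": -2, "dz": 45, "yaw": 0},
    {"hand": 1, "dx": 0, "dy": 0, "dz": 30, "yaw": 0},
    {"hand": 1, "dx": 0, "dy": 0, "dz": 0, "yaw": 0}
  ]
}}

```text
t: 2.7
tcp_pos: [0.4551, -0.1993, 0.0899]
tool_rot: [[0.957, 0.289, 0.017], [0.289, -0.957, -0.017], [0.012, 0.021, -1.0]]
contact_force: [0.2, 0.2, 0.3]
finger_gap: 0.0856
```

Request:
{"op": "drive_tool", "data": {
  "commands": [
    {"hand": 1, "dx": -3, "dy": -2, "dz": 12, "yaw": 0},
    {"hand": 1, "dx": 0, "dy": 0, "dz": 12, "yaw": 0},
    {"hand": 1, "dx": 0, "dy": 0, "dz": 0, "yaw": 0}
  ]
}}

```text
t: 3.08
tcp_pos: [0.454, -0.1994, 0.0679]
tool_rot: [[0.957, 0.289, 0.023], [0.289, -0.957, -0.019], [0.016, 0.025, -1.0]]
contact_force: [0.2, -0.8, -0.3]
finger_gap: 0.0854
```

Request:
{"op": "drive_tool", "data": {
  "commands": [
    {"hand": 1, "dx": -2, "dy": -1, "dz": 2, "yaw": 0},
    {"hand": 0.3, "dx": 0, "dy": 0, "dz": 0, "yaw": 0},
    {"hand": 0.3, "dx": 0, "dy": 0, "dz": 0, "yaw": 0},
    {"hand": 0.3, "dx": 0, "dy": 0, "dz": 0, "yaw": 0}
  ]
}}

```text
t: 3.58
tcp_pos: [0.4523, -0.1994, 0.0671]
tool_rot: [[0.957, 0.288, 0.024], [0.289, -0.957, -0.02], [0.018, 0.026, -1.0]]
contact_force: [0.0, -1.0, -5.6]
finger_gap: 0.0602
```

Request:
{"op": "drive_tool", "data": {
  "commands": [
    {"hand": 0.3, "dx": 0, "dy": 0, "dz": 0, "yaw": -0.18},
    {"hand": 0.3, "dx": 0, "dy": 0, "dz": 0, "yaw": -0.18},
    {"hand": 0.3, "dx": 0, "dy": 0, "dz": 0, "yaw": -0.18},
    {"hand": 0.3, "dx": 0, "dy": 0, "dz": 0, "yaw": 0}
  ]
}}

```text
t: 4.08
tcp_pos: [0.4523, -0.1994, 0.0671]
tool_rot: [[0.663, 0.748, 0.024], [0.749, -0.663, -0.02], [0.001, 0.031, -1.0]]
contact_force: [0.2, 0.4, -0.6]
finger_gap: 0.0604
```

```bash
python3 - <<'E'
from h import *
s=manip.read_state();R=s['tool_rot'];print(np.arctan2(R[1][0],R[0][0]),s['moment'],s['joint_positions'])
E
```

```text
0.8460963495524988 [0.31065055 0.13736351 0.05540721] [ 0.42092731  0.69317595 -0.10256038  2.11033522  0.24419605  0.31999666
 -0.61295515]
```

Request:
{"op": "drive_tool", "data": {
  "commands": [
    {"hand": 0.3, "dx": 0, "dy": 0, "dz": 0, "yaw": -0.18},
    {"hand": 0.3, "dx": 0, "dy": 0, "dz": 0, "yaw": -0.18},
    {"hand": 0.3, "dx": 0, "dy": 0, "dz": 0, "yaw": -0.11},
    {"hand": 0.3, "dx": 0, "dy": 0, "dz": 0, "yaw": 0}
  ]
}}

```text
t: 4.58
tcp_pos: [0.4524, -0.1995, 0.0671]
tool_rot: [[0.254, 0.967, 0.024], [0.967, -0.254, -0.02], [-0.013, 0.028, -1.0]]
contact_force: [-0.2, -0.0, 0.3]
finger_gap: 0.06
```

```bash
python3 - <<'E'
from h import *
s=manip.read_state();R=s['tool_rot'];print(np.arctan2(R[1][0],R[0][0]),s['moment'])
for n in ['top','wrist']:
    p,M=shot(n);save(p,n+'2.png')
import cv2
a=cv2.imread('pics/top2.png')[190:310,370:530];b=cv2.imread('pics/wrist2.png')
cv2.imwrite('pics/m2.png',np.vstack([cv2.resize(a,(400,300)),cv2.resize(b,(400,250))]))
E
```

```text
1.3136879152312715 [0.22048652 0.16169966 0.07860166]
```

View pics/m2.png

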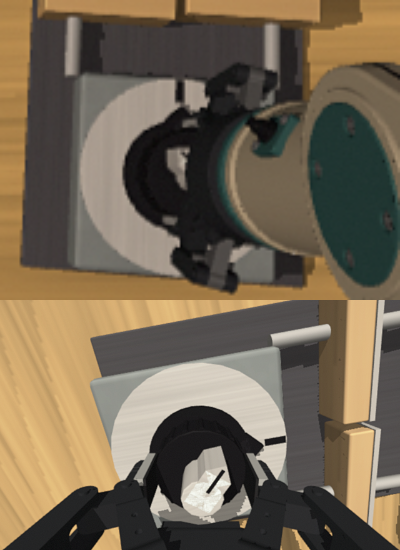

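The ring nose at mosaic (262,443) is beside the groove at (275,440). I'll release, rise and check, turning the jaws for the knob on the way up.

Request:
{"op": "drive_tool", "data": {
  "commands": [
    {"hand": 1, "dx": 0, "dy": 0, "dz": 0, "yaw": 0},
    {"hand": 1, "dx": 0, "dy": 0, "dz": 0, "yaw": 0},
    {"hand": 1, "dx": 0, "dy": 0, "dz": -40, "yaw": 0},
    {"hand": 1, "dx": 0, "dy": 0, "dz": -50, "yaw": 0.18},
    {"hand": 1, "dx": 0, "dy": 0, "dz": 0, "yaw": 0.18}
  ]
}}

```text
t: 5.3
tcp_pos: [0.4503, -0.1974, 0.1591]
tool_rot: [[0.592, 0.806, 0.023], [0.806, -0.591, -0.019], [-0.002, 0.03, -1.0]]
contact_force: [-0.4, -0.7, -0.8]
finger_gap: 0.0855
```

Request:
{"op": "drive_tool", "data": {
  "commands": [
    {"hand": 1, "dx": 0, "dy": 0, "dz": 0, "yaw": 0.18},
    {"hand": 1, "dx": 0, "dy": 0, "dz": 0, "yaw": 0}
  ]
}}

```text
t: 5.55
tcp_pos: [0.4505, -0.1976, 0.1603]
tool_rot: [[0.731, 0.682, 0.025], [0.683, -0.73, -0.02], [0.004, 0.032, -0.999]]
contact_force: [-0.0, -0.4, -0.8]
finger_gap: 0.0852
```

```bash
python3 - <<'E'
from h import *
s=manip.read_state();R=s['tool_rot'];print(s['tcp_pos'],np.round(R,3).tolist(),np.arctan2(R[1][0],R[0][0]))
p,M=shot('wrist');W=cloud(p,M);save(p,'w3.png');c=np.array([.452,-.198])
m=(W[...,2]>.071)&(W[...,2]<.077)&(np.hypot(W[...,0]-c[0],W[...,1]-c[1])<.045);q=W[m][:,:2].astype(np.float32)*1000
print(m.sum(),cv2.minAreaRect(q))
r=np.hypot(W[...,0]-c[0],W[...,1]-c[1]);a=np.arctan2(W[...,1]-c[1],W[...,0]-c[0]);z=W[...,2]
for n,m in [('knob',(z>.085)&(z<.104)&(r>.018)&(r<.027)),('flange',(p['pixels'].max(-1)<60)&(r>.043)&(r<.053)&(z>.045)&(z<.05)),('groove',(p['pixels'].max(-1)<60)&(r>.055)&(r<.069)&(z>.04)&(z<.045)&(abs(a)<.6))]:
    print(n,m.sum(),a[m].mean(),a[m].std(),r[m].max() if m.any() else '')
E
```

```text
[ 0.45054825 -0.19756484  0.1602986 ] [[0.731, 0.682, 0.025], [0.683, -0.73, -0.02], [0.004, 0.032, -0.999]] 0.7514389333760138
4293 ((451.8899230957031, -198.21588134765625), (63.89808654785156, 63.27406692504883), 54.30036926269531)
knob 242 0.7646915305353079 0.19247106411369352 0.023763852565316445
flange 128 -0.09651311809240085 0.08211523115667771 0.05066807484414088
groove 117 -0.08917510818938035 0.02288707196111754 0.06888417353652776
```

View pics/w3.png

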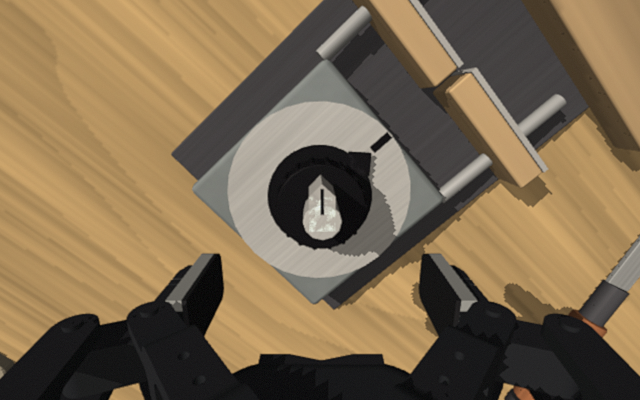

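Ring nose and groove agree: -0.097 against about -0.09 to -0.11 rad. The knob's line runs vertically through the picture, from (322,215) to (322,190), so the jaws are aligned with its flats. Descending now.

Request:
{"op": "drive_tool", "data": {
  "commands": [
    {"hand": 1, "dx": 0, "dy": 0, "dz": 40, "yaw": 0},
    {"hand": 0.6, "dx": 0, "dy": 0, "dz": 25, "yaw": 0},
    {"hand": 0.6, "dx": 0, "dy": 0, "dz": 0, "yaw": 0}
  ],
  "force": 30
}}

```text
t: 5.98
tcp_pos: [0.4528, -0.1987, 0.0938]
tool_rot: [[0.724, 0.69, 0.026], [0.69, -0.723, -0.02], [0.005, 0.032, -0.999]]
contact_force: [0.3, 0.6, -0.4]
finger_gap: 0.0522
```

Request:
{"op": "drive_tool", "data": {
  "commands": [
    {"hand": 0, "dx": -1, "dy": -1, "dz": -1, "yaw": 0},
    {"hand": 0, "dx": 0, "dy": 0, "dz": 0, "yaw": 0},
    {"hand": 0, "dx": 0, "dy": 0, "dz": 0, "yaw": 0},
    {"hand": 0, "dx": 0, "dy": 0, "dz": 0, "yaw": 0}
  ]
}}

```text
t: 6.48
tcp_pos: [0.452, -0.1995, 0.096]
tool_rot: [[0.723, 0.69, 0.028], [0.691, -0.723, -0.02], [0.006, 0.034, -0.999]]
contact_force: [2.1, -1.8, -8.8]
finger_gap: 0.0228
```

Request:
{"op": "drive_tool", "data": {
  "commands": [
    {"hand": 0, "dx": 0, "dy": 0, "dz": 0, "yaw": 0},
    {"hand": 0, "dx": 0, "dy": 0, "dz": 0, "yaw": 0}
  ]
}}

```text
t: 6.72
tcp_pos: [0.452, -0.1995, 0.0959]
tool_rot: [[0.723, 0.69, 0.028], [0.691, -0.723, -0.02], [0.006, 0.034, -0.999]]
contact_force: [1.8, -0.7, -7.7]
finger_gap: 0.0224
```

```bash
python3 - <<'E'
from h import *
s=manip.read_state();R=s['tool_rot'];print(s['tcp_pos'],np.arctan2(R[1][0],R[0][0]),s['finger_gap'],s['contact_force'],s['moment'])
p,M=shot('wrist');save(p,'w4.png',(160,150,480,400),2.5)
E
```

```text
[ 0.45203204 -0.19949492  0.09594512] 0.7628110283909157 0.022449664698686176 [ 1.81055932 -0.70496618 -7.74830411] [-0.0662388  -0.13739447 -0.08455219]
```

View pics/w4.png

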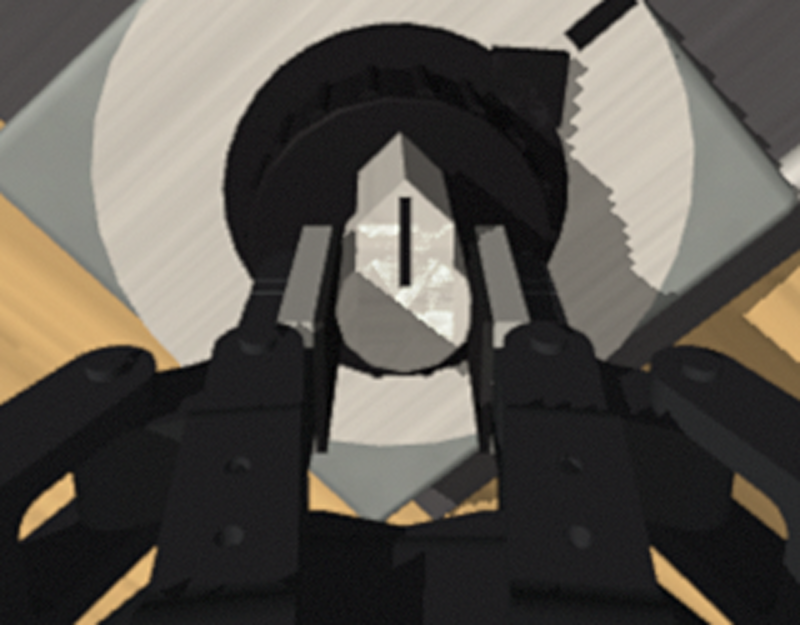

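The pads sit either side of the knob, stopped at 22 mm on its round hub of roughly 24 mm rather than on the 16 mm flats. Friction needed is small, so I'll raise the force, turn, and check that the knob follows.

Request:
{"op": "drive_tool", "data": {
  "commands": [
    {"hand": 0, "dx": 0, "dy": 0, "dz": 0, "yaw": 0},
    {"hand": 0, "dx": 0, "dy": 0, "dz": 0, "yaw": 0.15},
    {"hand": 0, "dx": 0, "dy": 0, "dz": 0, "yaw": 0.15},
    {"hand": 0, "dx": 0, "dy": 0, "dz": 0, "yaw": 0}
  ],
  "force": 50
}}

```text
t: 7.28
tcp_pos: [0.4519, -0.1994, 0.096]
tool_rot: [[0.897, 0.44, 0.028], [0.441, -0.897, -0.02], [0.016, 0.03, -0.999]]
contact_force: [1.4, -1.6, -7.2]
finger_gap: 0.0217
```

```bash
cat > chk.py <<'E'
from h import *
import sys
s=manip.read_state();R=s['tool_rot'];print(s['t'],s['tcp_pos'],np.arctan2(R[1][0],R[0][0]),s['finger_gap'],s['contact_force'],s['moment'])
p,M=shot('wrist');save(p,sys.argv[1],(120,100,520,400),2);W=cloud(p,M);c=np.array([.452,-.198])
r=np.hypot(W[...,0]-c[0],W[...,1]-c[1]);a=np.arctan2(W[...,1]-c[1],W[...,0]-c[0]);z=W[...,2]
for n,m in [('knob',(z>.085)&(z<.104)&(r>.018)&(r<.027)&(abs(a)<1.3)),('flange',(p['pixels'].max(-1)<60)&(r>.043)&(r<.053)&(z>.045)&(z<.05)&(abs(a)<1.3)),('groove',(p['pixels'].max(-1)<60)&(r>.055)&(r<.069)&(z>.04)&(z<.045)&(abs(a)<.6))]:
    print(n,m.sum(),a[m].mean(),a[m].std(),r[m].max() if m.any() else '')
E
python3 chk.py w5.png
```

```text
7.275 [ 0.45193988 -0.19939322  0.09600865] 0.4565796773137019 0.021748795332983805 [ 1.3666998  -1.60440701 -7.17017686] [-0.19484241 -0.0994932  -0.02845151]
knob 881 0.11895293322603895 0.5649413480014104 0.025218498358838375
flange 241 -0.09097974555538327 0.08287031182895283 0.05075158582373789
groove 238 -0.08966732052011403 0.02436814051471542 0.06895572841906594
```

View pics/w5.png

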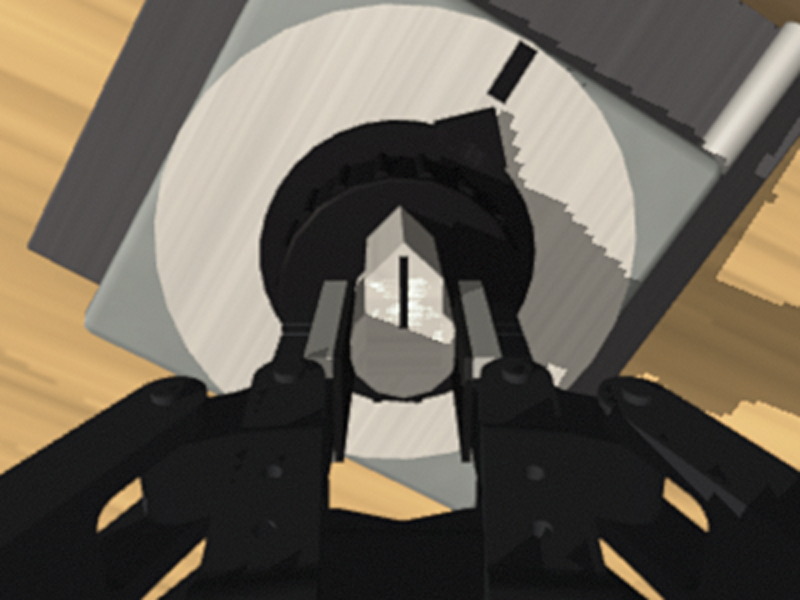

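The knob follows the jaws, with its line still vertical at (403,290), and the ring has not moved (-0.091). I'll carry on to the groove.

Request:
{"op": "drive_tool", "data": {
  "commands": [
    {"hand": 0, "dx": 0, "dy": 0, "dz": 0, "yaw": 0.15},
    {"hand": 0, "dx": 0, "dy": 0, "dz": 0, "yaw": 0.15},
    {"hand": 0, "dx": 0, "dy": 0, "dz": 0, "yaw": 0.15},
    {"hand": 0, "dx": 0, "dy": 0, "dz": 0, "yaw": 0.1},
    {"hand": 0, "dx": 0, "dy": 0, "dz": 0, "yaw": 0}
  ]
}}

```text
t: 7.95
tcp_pos: [0.4519, -0.1992, 0.096]
tool_rot: [[0.995, -0.094, 0.028], [-0.093, -0.995, -0.019], [0.03, 0.017, -0.999]]
contact_force: [0.6, -1.0, -6.9]
finger_gap: 0.0218
```

Request:
{"op": "drive_tool", "data": {
  "commands": [
    {"hand": 0, "dx": 0, "dy": 0, "dz": 0, "yaw": 0},
    {"hand": 0, "dx": 0, "dy": 0, "dz": 0, "yaw": 0}
  ]
}}

```text
t: 8.2
tcp_pos: [0.4519, -0.1993, 0.096]
tool_rot: [[0.996, -0.089, 0.028], [-0.089, -0.996, -0.019], [0.03, 0.017, -0.999]]
contact_force: [2.0, -2.7, -7.0]
finger_gap: 0.0218
```

Request:
{"op": "drive_tool", "data": {
  "commands": [
    {"hand": 1, "dx": 0, "dy": 0, "dz": 0, "yaw": 0},
    {"hand": 1, "dx": 0, "dy": 0, "dz": 0, "yaw": 0},
    {"hand": 1, "dx": 0, "dy": 0, "dz": -40, "yaw": 0},
    {"hand": 1, "dx": 0, "dy": 0, "dz": -40, "yaw": 0},
    {"hand": 1, "dx": 0, "dy": 0, "dz": 0, "yaw": 0}
  ]
}}

```text
t: 8.82
tcp_pos: [0.45, -0.1969, 0.1796]
tool_rot: [[0.996, -0.086, 0.03], [-0.086, -0.996, -0.018], [0.031, 0.015, -0.999]]
contact_force: [-0.4, -0.2, -1.0]
finger_gap: 0.0851
```

```bash
python3 chk.py w6.png
```

```text
8.825 [ 0.45001431 -0.19693106  0.17956092] -0.08580164994651836 0.08505266010356048 [-0.44666675 -0.15487444 -0.97080877] [ 0.05637493  0.04896207 -0.00608547]
knob 201 -0.07157980972330794 0.20742051293814914 0.02390567946320926
flange 106 -0.11069116745025988 0.07824840694221209 0.050350621999363965
groove 107 -0.08539171601628101 0.02166319132555971 0.06850083650384975
```

View pics/w6.png

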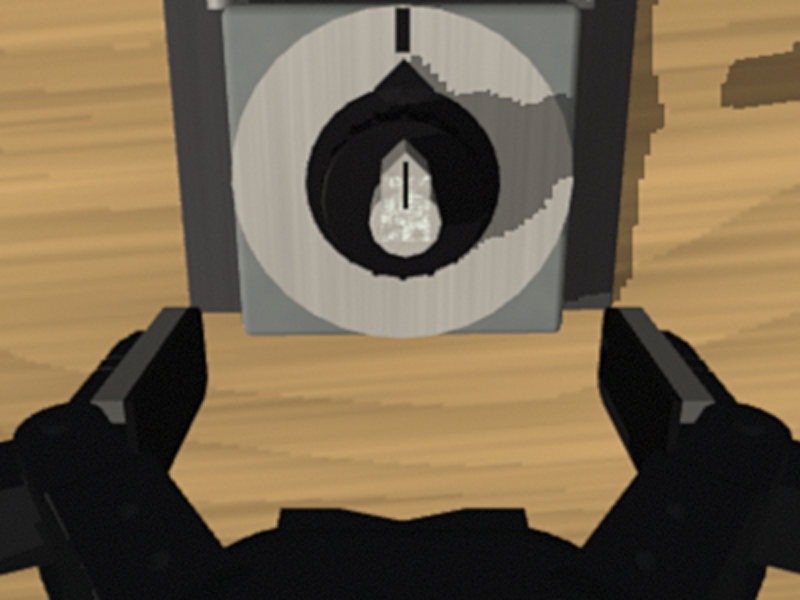

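The groove (403,30), ring nose (403,62) and knob nose (405,142) now lie on one line. The gripper is open and clear of everything.

```bash
python3 -c "
from workcell import manip
print(manip.job_done())"
```

```text
the job is handed in; nothing more can be done
None
```

I turned the outer ring about +1.02 rad to the groove, then the inner knob about -0.85 rad to the same groove. I then opened the gripper, lifted clear, and handed the job in at about 8.9 s. No verdict was reported.

**Last checks (wrist camera, after release):**

| Part | World angle (rad) |
|---|---|
| Groove | -0.085 |
| Ring nose | -0.111 |
| Knob nose | -0.072 |

- **Alignment:** both noses are within about 0.03 rad of the groove (the limit is 0.21), and the picture shows all three on one line.
- **Contact:** the gripper was open at about 0.18 m height with no meaningful contact force. I never went near the clamp, but I took no picture of it at the end.

**Two readings that disagreed:**
- The jaws stopped at about 22 mm on the knob, on its round hub rather than the 16 mm flats. The knob still followed without slipping.
- My first reading of the groove was -0.113, against -0.085 to -0.09 later. That difference is within measuring error and well inside the tolerance.

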